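# Snug the coolant plug and stamp the unit as checked

## Task

Screw the brass wing plug on the blue power unit's coolant port clockwise until its taper bites and it goes snug, but do not force it far beyond that. Then press the red-handled inspection stamp squarely and firmly onto the white label on the unit, lift it straight off, and stand it back upright on its ink pad. Do not disturb the small blue parts tray or the yellow multimeter.

Things in the scene. Friction and masses are not known exactly. Their poses are not given: they have to be found in the camera images.
- unit: blue sheet-metal power unit, 240 (its x) x 280 (its y) mm, fixed on a black round turntable of 300 mm; the half nearer the robot is a closed flat deck 110 mm above the bench, the far half an open bay with green boards. Origin: centre of the turntable's underside, on the bench. The coolant port stands at (-60, 70) mm and the label at (-60, -65) mm in its frame
- plug_grip (a point): centre of the plug's wing grip. The plug is brass, already started in its thread, standing upright on a round aluminium boss (52 mm wide, its top 135 mm above the bench); its wing is an upright flat bar 74 mm long (this point's x axis), 16 mm thick (y) and 32 mm tall (z), its underside 152 mm and its top 184 mm above the bench. It turns about the vertical (z) through this point, clockwise seen from above to tighten, and does not noticeably sink
- plug_seat (a joint): how far the plug has been turned past the point where its taper bites, rad. 0 while it still runs easily (0.04 N m); the bite comes after some 40 to 90 degrees of turning from the start, at no fixed direction of the wing. From there turning takes 0.35 N m, rising by 0.2 N m per rad, and this value grows with the wing's angle; the plug stays where it is left. Snug is 0.12 or more (7 degrees of firm turning); past 0.9 (52 degrees) it is over-tightened
- label_mid (a point): centre of the upper face of the white label, 66 mm square and 2 mm thick, lying flat on the unit's deck; its face is 112 mm above the bench. A faint ring of 44 mm marks the stamping place. x and y axes along its sides
- stamp_center (a point): hand stamp of 130 g, 120 mm tall, standing upright on its ink pad; this point is on its axis 60 mm above the stamping face, z up the handle. Red square handle 28 x 28 mm (sides along this point's x and y), from 45 to 120 mm above the face; black square collar 42 x 42 mm from 20 to 45 mm; below it a round black sprung foot 36 mm wide
- stamp_face (a point): centre of the stamp's round underside (36 mm wide), the face that prints; z up
- stamp_foot (a joint): how far the sprung foot is pushed up into the stamp, m: about 0.0006 when it stands under its own weight, 0.007 at most; the spring gives 2 N per mm. A good print needs 0.003 or more (6 N)
- inkpad_top (a point): centre of the ink pad's upper face, 14 mm above the bench; flat fixed dark steel pad with a violet top, 80 (x) x 100 (y) mm
- stamp: the stamp as a whole; origin at the centre of its underside when the foot is not pushed in, z up the handle
- parts_tray: small blue open tray with brass fittings, 80 x 100 x 35 mm, loose, near the ink pad; origin at the centre of its underside. Not to be disturbed
- meter: yellow multimeter lying on its back, 190 x 90 x 42 mm, loose; origin at the centre of its underside. Not to be disturbed
Things that resemble listed ones, but are neither listed nor needed, are in the scene too. Leave any green or turquoise look-alike of the stamp alone. Of the things like the part that bears inkpad_top, leave any that is green; of the rest the smaller one is meant.

How it is judged:
By the outcome, as a careful person would: the job done as asked, in the order asked, and still so for the second after the job is handed in, with the robot touching nothing.
It also fails if it takes over 72 s, if anything falls off the work surface, if the arm or the gripper's body presses on something with over 40 N, if the wrist force passes 120 N, or if a joint passes its speed limit or range.

## Robot

A 7-joint arm with a two-finger parallel gripper is mounted at the origin on the work surface. World frame = base frame: x ahead of the robot, y to its left, z up, the work surface at z = 0. Lengths are in m, angles in rad, forces in N, time in s.
With the tool pointing down it reaches from about 0.4 to 0.85 m from the base axis. Payload 10.4 kg.
Tool frame: the origin (TCP) lies at the very end of the fingers, on their centre line; the grasp point (between the pads) lies 19 mm behind it; z points along the fingers, y is the line along which they close (so a half turn about z gives the same grasp; the last joint's range is limited). The gripper opens to 87 mm and grips with 3 to 60 N. Pads are 19 mm wide; open, the fingers measure 117 mm over their backs; the gripper's body (75 mm by 190 mm) begins 51 mm behind the grasp point.
Start: joints at [1.133, 0.332, -0.065, 1.46, 0.022, 1.35, -0.088], TCP at [0.252, -0.572, 0.223] pointing down, gripper open.
Joint ranges: [-2.6, 2.6], [-0.5, 2.12], [-1.47, 1.34], [0.16, 2.42], [-1.27, 4.41], [0.06, 2.06], [-2.6, 2.6]. Speed limits (rad/s): [2.22, 2.22, 2.79, 2.79, 3.14, 3.14, 3.14].

## Interface

Orientations are given as a unit quaternion [x, y, z, w].
In Python, from bench import * gives the robot as it stands.
- The arm moves only by the tool step_arm, never from a script. Its arguments are lists of equal length, an entry for each row: "delta_pos": the shift along the world's x, y, z in units of 25 mm (1.0 is 25 mm), a list of three; "turn": the turn about the world's z in units of 0.12 rad (1.0 is 0.12 rad). In form: {"delta_pos": [[tx, ty, tz], ...], "turn": [turn, ...]}. A call has 1 to 12 rows; each row shifts and turns the commanded pose from where the row before left it; what a row does not reach is not made up. A row lasts 1/10 s, in which the tool goes at most 50 mm and 8.59 degrees, less where a joint would pass 70% of its speed; a pose out of reach is approached as far as the arm can. A call with a number of a shift or a turn outside -1 to 1 is refused whole. A call with a gripper value outside its range is refused whole. "grip" is the closure, from 0 (fully open) to 1 (shut), set as the call begins (left out, the last holds). The fingers move at their own pace and stop on an object; "newtons" is the grip in N (left out, the last holds). Time passes only in rows, so rows that do not move let the fingers close. It gives the time, the measured TCP pose, the force, the opening and the grip force at its end, in the units of the state.
- read_state(): the state, without advancing time (a new reading comes with each control period).
- camera(name): name is "scene" or "top" or "wrist"; returns a dict with "image" (384x512x3 uint8, red, green, blue), "z_map" (384x512 float32, m along the optical axis (not along the pixel's ray), 0 where there is no reading), "mtx" (3x3 intrinsics, pixels), "dist" ([k1, k2, p1, p2, k3] as OpenCV has them; the pictures are not rectified), "view" (4x4, takes a point from world to camera coordinates). Camera axes: x right, y up, looking along -z (the intrinsics and any distortion apply to the point x, -y, -z); pixel columns grow to the right and rows downward; lengths in m; the calibration is good to about 2 mm. A picture is of the moment at which its call begins.
- close_job(): hands the job in; it is judged then, once.
The state is a dict: "time": time; "joint_positions": joint angles; "joint_vel": joint speeds; "joint_torque": joint torques, N m; "ee_pos": TCP position; "eef_rot": TCP orientation; "ft_force": force on the tool from outside, world axes, zero at the start; "torque": the same for the moment, N m; "width": finger opening in m; "grip_force": force on a finger pad.
Only numpy, scipy, OpenCV 4.12 (cv2) and the standard library are available. Lean on these libraries where they do the work, as an engineer would, in place of code of your own. Each camera call takes 0.05 s, during which the arm holds its last target. There are 200 camera calls.

## Working session

There is one attempt and no reset: what is moved stays moved. The work goes in short steps, Python scripts to look and compute and a tool call to move; the robot and the scene stay as the last step left them, time stands still between calls to the robot, and variables do not carry over. Pictures are saved under pics/ and viewed, at most 10 in all, crops included, and the job is handed in when it is done.

Besides the shell and the picture viewer there is one more tool, called after "Request:" as a command line: name --pt "numbers of a row" for each row, then --argument value for the rest. step_arm: Moves the arm, as the interface text tells. Shifts and turns lie within -1 to 1; 1 stands for 25 mm of shift or 0.12 rad of turn. Its arguments: {"type":"object","properties":{"delta_pos":{"type":"array"},"turn":{"type":"array"},"grip":{"type":"number"},"newtons":{"type":"number"}},"required":["delta_pos","turn"]}

```bash
mkdir -p pics
cat > h.py <<'E'
from bench import *
import numpy as np, cv2
def snap(n,f):
    c=camera(n); cv2.imwrite(f'pics/{f}.png',c['image'][:,:,::-1]); np.savez(f'pics/{f}.npz',**{k:np.asarray(c[k]) for k in c}); return c
def load(f): return dict(np.load(f'pics/{f}.npz'))
def px(c,u,v,z=None):
    """pixel -> world; z: plane height, else depth map"""
    p=cv2.undistortPoints(np.array([[[u,v]]],float),c['mtx'],c['dist'])[0,0]
    R=c['view'][:3,:3];t=c['view'][:3,3]
    d=R.T@np.array([p[0],-p[1],-1]);o=-R.T@t
    s=(z-o[2])/d[2] if z is not None else np.median(c['z_map'][int(v)-1:int(v)+2,int(u)-1:int(u)+2])
    return np.round(o+s*d,4)
E
python3 - <<'E'
from h import *
a=snap('scene','s1');b=snap('top','t1')
im=np.hstack([a['image'],b['image']])
cv2.imwrite('pics/top1.png',cv2.resize(b['image'],(800,600),interpolation=cv2.INTER_CUBIC)[:,:,::-1])
s=read_state();print(s)
E
```

```text
{'time': 0.1, 'joint_positions': array([ 1.13339157,  0.33278818, -0.06468014,  1.460834  ,  0.02160186,
        1.34989347, -0.08846973]), 'joint_vel': array([-0.00106949, -0.0015453 , -0.00045948, -0.00188128,  0.00195227,
       -0.00034675,  0.00132072]), 'joint_torque': array([ 1.96310437e-03, -6.24544072e+01,  2.48246040e-02, -3.90717852e+01,
       -6.15072926e-02,  3.64732090e-02,  5.97091434e-05]), 'ee_pos': array([ 0.25173363, -0.57169795,  0.22185739]), 'eef_rot': array([ 9.78565776e-01,  2.05933593e-01, -1.57120045e-04, -5.93407894e-04]), 'ft_force': array([ 0.44902264,  0.5692293 , -0.6499345 ]), 'torque': array([-0.0314745 ,  0.05609079,  0.01009594]), 'grip_force': 0.0, 'width': 0.08732802349793801}
```

View pics/top1.png

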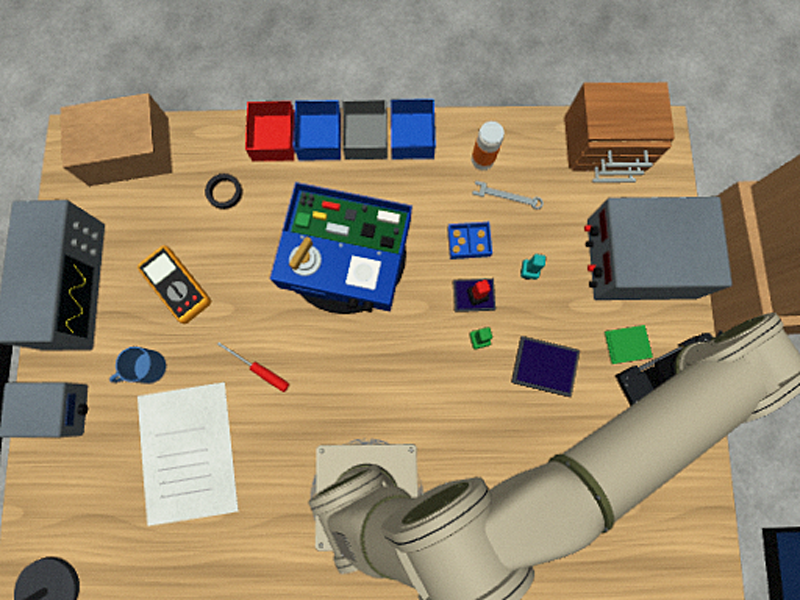

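View pics/s1.png

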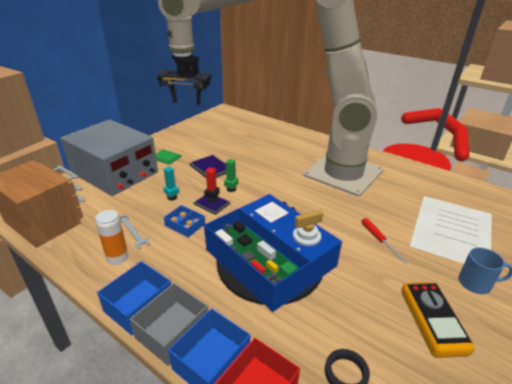

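Top picture (800x600): the red stamp is at (482,290) on the small violet pad (474,295). Its look-alikes are the turquoise one at (535,266) and the green one at (481,337). The other pads are the large violet one (546,366) and the green one (628,343). The plug wing is at (302,253), the label at (363,272), the parts tray at (470,240) and the meter at (175,284). I choose the red stamp, the small violet pad and the brass wing, and check them in one crop.

Run:
```python
from h import *
b=load('t1');im=b['image'][110:225,165:355]
cv2.imwrite('pics/c1.png',cv2.resize(im,None,fx=4.2,fy=4.2,interpolation=cv2.INTER_CUBIC)[:,:,::-1])
```

```text
(no output)
```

View pics/c1.png

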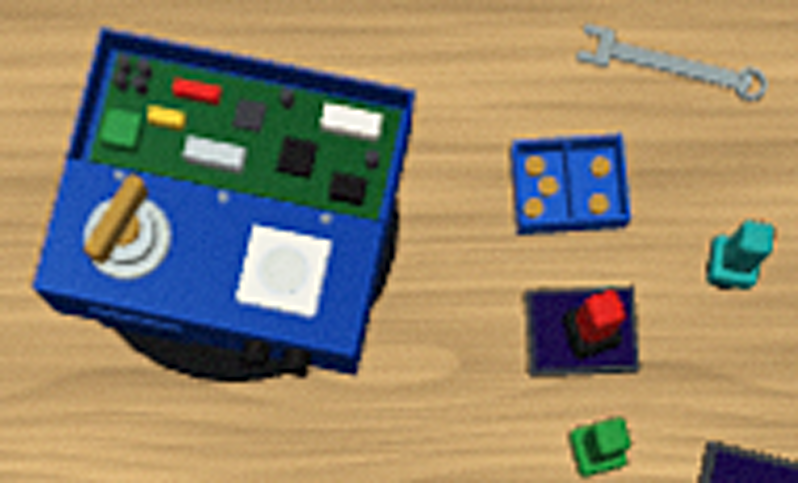

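Run:
```python
from h import *
b=load('t1')
q=lambda x,y,z:px(b,(x+.5)/4.2-.5+165,(y+.5)/4.2-.5+110,z)
L=[q(x,y,.112) for x,y in[(255,226),(332,240),(316,315),(238,299)]]
lm=np.mean(L,0);print('label',lm,L)
e=L[1]-L[0]+L[2]-L[3]; yaw_y=np.arctan2(-e[1],-e[0]); print('unit yaw',yaw_y-np.pi/2)
w1,w2=q(133,180,.184),q(96,254,.184);print('wing',w1,w2,(w1+w2)/2,np.linalg.norm(w1-w2),np.degrees(np.arctan2(*(w1-w2)[1::-1])))
P=[q(x,y,.014) for x,y in[(527,291),(632,287),(637,370),(531,375)]];print('pad',np.mean(P,0),P)
print('stamp top',[q(x,y,.134) for x,y in [(581,300),(610,290),(624,318),(596,330)]],q(604,309,.134))
y=yaw_y-np.pi/2;R=np.array([[np.cos(y),-np.sin(y)],[np.sin(y),np.cos(y)]])
print('plug pred',lm[:2]+R@[0,.135], 'unit o',lm[:2]-R@[-.06,-.065])
from scipy.spatial.transform import Rotation as T
s=read_state();M=T.from_quat(s['eef_rot']).as_matrix();print(M, 'closing yaw',np.degrees(np.arctan2(M[1,1],M[0,1])))
```

```text
label [ 0.497   -0.00235  0.112  ] [array([0.5355, 0.0232, 0.112 ]), array([ 0.5223, -0.0418,  0.112 ]), array([ 0.4578, -0.028 ,  0.112 ]), array([0.4724, 0.0372, 0.112 ])]
unit yaw -0.21035888786114998
wing [0.5548 0.1153 0.184 ] [0.4941 0.1435 0.184 ] [0.52445 0.1294  0.184  ] 0.06693078514405756 -24.91863382077418
pad [ 0.461575 -0.263325  0.014   ] [array([ 0.4987, -0.2152,  0.014 ]), array([ 0.5012, -0.3105,  0.014 ]), array([ 0.4248, -0.3114,  0.014 ]), array([ 0.4216, -0.2162,  0.014 ])]
stamp top [array([ 0.4627, -0.2466,  0.134 ]), array([ 0.4708, -0.2708,  0.134 ]), array([ 0.4471, -0.2812,  0.134 ]), array([ 0.4374, -0.2578,  0.134 ])] [ 0.4549 -0.2651  0.134 ]
plug pred [0.52518947 0.12967407] unit o [0.56925007 0.04868849]
[[ 9.15182661e-01  4.03038945e-01 -5.51909837e-04]
 [ 4.03039318e-01 -9.15182007e-01  1.09666472e-03]
 [-6.30993594e-05 -1.22608990e-03 -9.99999246e-01]] closing yaw -66.23168541631274
```

Request:
step_arm --pt "0.36 0.93 0.1" --pt "0.36 0.93 0.1" --pt "0.36 0.93 0.1" --pt "0.36 0.93 0.1" --pt "0.36 0.93 0.1" --pt "0.36 0.93 0.1" --pt "0.36 0.93 0.1" --pt "0.36 0.93 0.1" --pt "0.36 0.93 0.1" --pt "0.36 0.93 0.1" --pt "0.36 0.93 0.1" --pt "0.36 0.93 0.1" --turn '[0.64,0.64,0.64,0.64,0.64,0.64,0.64,0.64,0.64,0.64,0.64,0.64]' --grip 0

```text
time: 1.3
ee_pos: [0.36, -0.2919, 0.2524]
eef_rot: [0.784, 0.621, -0.0, -0.0]
ft_force: [-0.0, 0.2, -0.3]
width: 0.0869
grip_force: 0.0
```

Request:
step_arm --pt "0.36 0.93 0" --pt "0.36 0.93 0" --pt "0.36 0.93 0" --pt "0.36 0.93 0" --pt "0.36 0.93 0" --pt "0.36 0.93 0" --pt "0.36 0.93 0" --pt "0.36 0.93 0" --pt "0.36 0.93 0" --pt "0.36 0.93 0" --pt "0.36 0.93 0" --pt "0.36 0.93 0" --turn '[0.64,0.64,0.64,0.64,0.64,0.64,0.64,0.64,0.64,0.64,0.64,0.64]'

```text
time: 2.5
ee_pos: [0.4686, -0.012, 0.2526]
eef_rot: [0.425, 0.905, 0.0, 0.0]
ft_force: [0.7, 0.1, -0.3]
width: 0.0875
grip_force: 0.0
```

Request:
step_arm --pt "0.36 0.93 0" --pt "0.36 0.93 0" --pt "0.36 0.93 0" --pt "0.36 0.93 0" --pt "0.36 0.93 0" --pt "0.36 0.93 0" --pt "0 0 0" --pt "0 0 0" --turn '[0.64,0.64,0.64,0.64,0.64,0.64,0,0]'

```text
time: 3.3
ee_pos: [0.5219, 0.1264, 0.2523]
eef_rot: [0.209, 0.978, 0.0, -0.0]
ft_force: [-0.4, -0.6, -0.3]
width: 0.0873
grip_force: 0.0
```

Run:
```python
from h import *
from scipy.spatial.transform import Rotation as T
c=snap('wrist','w1')
s=read_state();M=T.from_quat(s['eef_rot']).as_matrix();print(s['time'],s['ee_pos'],np.degrees(np.arctan2(M[1,1],M[0,1])),s['joint_positions'])
print(c['view'])
```

```text
3.35 [0.52190836 0.125471   0.25231079] 65.7838936620467 [ 0.39857196  0.20508818 -0.81537037  1.61536062  0.15101581  1.3871059
  0.71406605]
[[ 4.08395365e-01  9.12805112e-01 -2.31564310e-04 -3.28246524e-01]
 [-8.83733955e-01  3.95325188e-01 -2.50464154e-01  4.47426176e-01]
 [-2.28533417e-01  1.02493041e-01  9.68125846e-01 -3.12742296e-01]
 [ 0.00000000e+00  0.00000000e+00  0.00000000e+00  1.00000000e+00]]
```

View pics/w1.png

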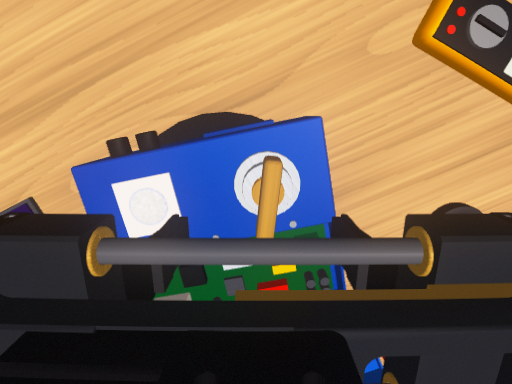

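Wrist picture: the wing's near end is at (272,158) and it runs down to (267,237), where the gripper hides it. The boss centre is near (268,184). The label's corners are (113,186), (171,174), and its ring is at (149,206). The meter is at the upper right.

Run:
```python
from h import *
c=load('w1')
a=px(c,272.5,160,.184);b=px(c,266.5,236,.184);print(a,b,np.degrees(np.arctan2(*(a-b)[1::-1])))
d=(b-a)/np.linalg.norm(b-a);print('centre',a+d*.034)
print('boss',px(c,267,184,.135),'label ring',px(c,149,206,.112))
```

```text
[0.4945 0.15   0.184 ] [0.5536 0.1187 0.184 ] 152.09382104320483
centre [0.52454632 0.13408715 0.184     ]
boss [0.5223 0.1342 0.135 ] label ring [0.4969 0.0019 0.112 ]
```

Request:
step_arm --pt "0.1 0.25 0" --pt "0 0 -0.6" --pt "0 0 -0.8" --pt "0 0 -0.8" --pt "0 0 -0.8" --pt "0 0 -0.8" --pt "0 0 0" --turn '[-0.3,0,0,0,0,0,0]'

```text
time: 4.05
ee_pos: [0.5225, 0.1301, 0.1543]
eef_rot: [0.227, 0.974, -0.001, -0.002]
ft_force: [-0.0, -0.9, 0.2]
width: 0.087
grip_force: 0.0
```

Request:
step_arm --pt "0 0 0" --pt "0 0 0" --pt "0 0 0" --pt "0 0 0" --pt "0 0 0" --pt "0 0 0" --pt "0 0 0" --pt "0 0 0" --turn '[0,0,0,0,0,0,0,0]' --grip 1 --newtons 20

```text
time: 4.85
ee_pos: [0.5244, 0.1317, 0.1576]
eef_rot: [0.227, 0.974, 0.0, -0.0]
ft_force: [-0.3, -0.1, -0.5]
width: 0.0307
grip_force: 0.0
```

```bash
cat > st.py <<'E'
from h import *
from scipy.spatial.transform import Rotation as T
s=read_state();M=T.from_quat(s['eef_rot']).as_matrix();print(s['time'],s['ee_pos'].round(4),'yaw',np.degrees(np.arctan2(M[1,1],M[0,1])).round(2),'F',s['ft_force'].round(1),'M',s['torque'].round(3),'tq7',s['joint_torque'][6].round(3),'q7',s['joint_positions'][6].round(2),s['width'],s['grip_force'])
E
python3 st.py
```

```text
4.85 [0.5244 0.1317 0.1576] yaw 63.71 F [-0.3 -0.1 -0.5] M [ 0.095 -0.156  0.113] tq7 0.001 q7 0.61 0.03071741423208303 0.0
```

Request:
step_arm --pt "0 0 0" --pt "0 0 0" --pt "0 0 0" --pt "0 0 0" --turn '[0,0,0,0]'

```text
time: 5.25
ee_pos: [0.5247, 0.1336, 0.1578]
eef_rot: [0.227, 0.974, 0.001, 0.0]
ft_force: [3.4, 6.6, -2.7]
width: 0.0154
grip_force: 19.9
```

```bash
python3 st.py
```

```text
5.25 [0.5247 0.1336 0.1578] yaw 63.8 F [ 3.4  6.6 -2.7] M [ 1.442 -0.786  0.035] tq7 -0.026 q7 0.61 0.015354433998680583 19.929530839748395
```

Request:
step_arm --pt "0.05 0.09 0" --pt "0 0 0" --pt "0 0 0" --pt "0 0 0" --pt "0 0 0" --pt "0 0 0" --pt "0 0 0" --pt "0 0 0" --pt "0 0 0" --pt "0 0 0" --turn '[0,0,-0.6,-0.6,-0.6,-0.6,-0.6,-0.6,-0.6,-0.6]' --newtons 55

```text
time: 6.25
ee_pos: [0.5262, 0.1354, 0.1578]
eef_rot: [0.495, 0.869, 0.001, 0.0]
ft_force: [4.0, 6.5, -4.3]
width: 0.0157
grip_force: 54.9
```

```bash
python3 st.py
```

```text
6.25 [0.5262 0.1354 0.1578] yaw 30.6 F [ 4.   6.5 -4.3] M [ 1.403 -1.037 -0.021] tq7 1.378 q7 0.05 0.01573605662469075 54.91727335844189
```

Request:
step_arm --pt "0.05 0.07 0" --pt "0 0 0" --pt "0 0 0" --pt "0 0 0" --turn '[-0.5,-0.4,0,0]'

```text
time: 6.65
ee_pos: [0.5268, 0.1358, 0.1577]
eef_rot: [0.54, 0.842, -0.0, -0.0]
ft_force: [-1.8, 0.2, 3.5]
width: 0.0159
grip_force: 54.9
```

```bash
python3 st.py
```

```text
6.65 [0.5268 0.1358 0.1577] yaw 24.61 F [-1.8  0.2  3.5] M [ 0.043  0.49  -0.06 ] tq7 -0.101 q7 -0.05 0.015932353436326707 54.92951340973377
```

Request:
step_arm --pt "0 0 0" --pt "0 0 0" --pt "0 0 0" --pt "0 0 0" --turn '[-0.5,-0.5,0,0]'

```text
time: 7.05
ee_pos: [0.5271, 0.136, 0.1577]
eef_rot: [0.589, 0.808, 0.0, 0.0]
ft_force: [1.0, 1.8, 1.6]
width: 0.0158
grip_force: 54.9
```

```bash
python3 st.py
```

```text
7.05 [0.5271 0.136  0.1577] yaw 17.79 F [1.  1.8 1.6] M [ 0.459 -0.251  0.001] tq7 -0.127 q7 -0.16 0.015814982183503298 54.92238834500313
```

Request:
step_arm --pt "0 0 0" --pt "0 0 0" --pt "0 0 0" --pt "0 0 0" --turn '[-0.5,-0.5,0,0]'

```text
time: 7.45
ee_pos: [0.5275, 0.1361, 0.1577]
eef_rot: [0.636, 0.771, 0.001, 0.0]
ft_force: [4.0, 4.2, -0.3]
width: 0.0154
grip_force: 54.9
```

```bash
python3 st.py
```

```text
7.45 [0.5275 0.1361 0.1577] yaw 10.96 F [ 4.   4.2 -0.3] M [ 0.807 -1.155 -0.023] tq7 -0.093 q7 -0.28 0.01541327035412514 54.91785493679345
```

Request:
step_arm --pt "0.06 0.05 0" --pt "0 0 0" --pt "0 0 0" --pt "0 0 0" --turn '[-0.5,-0.5,0,0]'

```text
time: 7.85
ee_pos: [0.5282, 0.1363, 0.1577]
eef_rot: [0.682, 0.732, -0.001, 0.0]
ft_force: [-2.3, -1.7, 5.4]
width: 0.0155
grip_force: 54.9
```

```bash
python3 st.py
```

```text
7.85 [0.5282 0.1363 0.1577] yaw 4.06 F [-2.3 -1.7  5.4] M [-0.618  0.538 -0.074] tq7 -0.089 q7 -0.4 0.015540831182389282 54.93007234297693
```

Request:
step_arm --pt "0 0 0" --pt "0 0 0" --pt "0 0 0" --pt "0 0 0" --turn '[-0.5,-0.5,0,0]'

```text
time: 8.25
ee_pos: [0.5286, 0.1364, 0.1577]
eef_rot: [0.724, 0.689, -0.0, 0.0]
ft_force: [0.9, -3.6, 3.4]
width: 0.0156
grip_force: 54.9
```

```bash
python3 st.py
```

```text
8.25 [0.5286 0.1364 0.1577] yaw -2.83 F [ 0.9 -3.6  3.4] M [-0.807 -0.123  0.014] tq7 -0.105 q7 -0.51 0.015566876716075522 54.92333449423313
```

Turned about 66.6° and still running easily.

Request:
step_arm --pt "0 0 0" --pt "0 0 0" --pt "0 0 0" --pt "0 0 0" --turn '[-0.5,-0.5,0,0]'

```text
time: 8.65
ee_pos: [0.529, 0.1364, 0.1577]
eef_rot: [0.764, 0.645, 0.0, 0.001]
ft_force: [4.2, -3.6, 2.8]
width: 0.0157
grip_force: 54.9
```

```bash
python3 st.py
```

```text
8.65 [0.529  0.1364 0.1577] yaw -9.69 F [ 4.2 -3.6  2.8] M [-0.959 -0.922 -0.024] tq7 -0.088 q7 -0.63 0.015747048325819836 54.91808759048581
```

Request:
step_arm --pt "0 0 0" --pt "0 0 0" --pt "0 0 0" --pt "0 0 0" --turn '[-0.5,-0.5,0,0]'

```text
time: 9.05
ee_pos: [0.5295, 0.1363, 0.1577]
eef_rot: [0.802, 0.598, 0.001, 0.001]
ft_force: [6.4, -3.8, 0.7]
width: 0.0155
grip_force: 54.9
```

```bash
python3 st.py
```

```text
9.05 [0.5295 0.1363 0.1577] yaw -16.57 F [ 6.4 -3.8  0.7] M [-0.96  -1.439 -0.014] tq7 -0.079 q7 -0.75 0.015496579727375415 54.91718685720116
```

Request:
step_arm --pt "0.08 -0.05 0" --pt "0 0 0" --pt "0 0 0" --pt "0 0 0" --turn '[-0.5,-0.5,0,0]'

```text
time: 9.45
ee_pos: [0.5301, 0.136, 0.1576]
eef_rot: [0.836, 0.549, -0.0, -0.0]
ft_force: [-1.1, -1.9, 4.9]
width: 0.0157
grip_force: 54.9
```

```bash
python3 st.py
```

```text
9.45 [0.5301 0.136  0.1576] yaw -23.36 F [-1.1 -1.9  4.9] M [-0.378  0.298  0.146] tq7 -0.221 q7 -0.86 0.01571183759203376 54.93596621789038
```

Request:
step_arm --pt "0 0 0" --pt "0 0 0" --pt "0 0 0" --pt "0 0 0" --turn '[-0.5,-0.5,0,0]'

```text
time: 9.85
ee_pos: [0.5305, 0.1358, 0.1577]
eef_rot: [0.867, 0.498, 0.0, 0.0]
ft_force: [1.2, -2.2, 3.4]
width: 0.0153
grip_force: 54.9
```

```bash
python3 st.py
```

```text
9.85 [0.5305 0.1358 0.1577] yaw -30.27 F [ 1.2 -2.2  3.4] M [-0.367 -0.248  0.207] tq7 -0.326 q7 -0.98 0.015306486004883055 54.941098652780056
```

Request:
step_arm --pt "0 0 0" --pt "0 0 0" --pt "0 0 0" --pt "0 0 0" --turn '[-0.5,-0.5,-0.5,-0.5]'

```text
time: 10.25
ee_pos: [0.5312, 0.1353, 0.1577]
eef_rot: [0.921, 0.389, 0.001, 0.0]
ft_force: [4.8, -3.8, 1.5]
width: 0.0156
grip_force: 55.0
```

```bash
python3 st.py
```

```text
10.25 [0.5312 0.1353 0.1577] yaw -44.2 F [ 4.8 -3.8  1.5] M [-0.75  -1.148  0.506] tq7 0.724 q7 -1.21 0.01564257079413369 55.04745153710246
```

Request:
step_arm --pt "0 0 0" --pt "0 0 0" --pt "0 0 0" --turn '[0,0,0]'

```text
time: 10.55
ee_pos: [0.5312, 0.1352, 0.1577]
eef_rot: [0.921, 0.39, 0.001, 0.0]
ft_force: [5.0, -2.4, 1.0]
width: 0.0159
grip_force: 55.0
```

```bash
python3 st.py
```

```text
10.55 [0.5312 0.1352 0.1577] yaw -44.09 F [ 5.  -2.4  1. ] M [-0.656 -1.013  0.298] tq7 -0.27 q7 -1.21 0.015931346138167397 54.95144646149129
```

Request:
step_arm --pt "0 0 0" --pt "0 0 0" --pt "0 0 0" --pt "0 0 0" --pt "0 0 0" --pt "0 0 0.5" --pt "0 0 1" --pt "0 0 1" --pt "0 0 1" --pt "0 0 0.5" --turn '[0,0,0,0,0,0,0,0,0,0]' --grip 0

```text
time: 11.55
ee_pos: [0.5311, 0.1362, 0.2607]
eef_rot: [0.921, 0.389, 0.002, 0.0]
ft_force: [1.6, -0.8, 0.4]
width: 0.0842
grip_force: 0.0
```

Request:
step_arm --pt "-0.17 -0.89 0" --pt "-0.17 -0.89 0" --pt "-0.17 -0.89 0" --pt "-0.17 -0.89 0" --pt "-0.17 -0.89 0" --pt "-0.17 -0.89 0" --pt "-0.17 -0.89 0" --pt "-0.17 -0.89 0" --pt "-0.17 -0.89 0" --turn '[-0.2,-0.2,-0.2,-0.2,-0.2,-0.2,-0.2,-0.2,-0.2]'

```text
time: 12.45
ee_pos: [0.4917, -0.0664, 0.2576]
eef_rot: [0.958, 0.286, 0.0, 0.0]
ft_force: [0.7, 0.5, -0.9]
width: 0.087
grip_force: 0.0
```

Request:
step_arm --pt "-0.17 -0.89 0" --pt "-0.17 -0.89 0" --pt "-0.17 -0.89 0" --pt "-0.17 -0.89 0" --pt "-0.17 -0.89 0" --pt "-0.17 -0.89 0" --pt "-0.17 -0.89 0" --pt "-0.17 -0.89 0" --pt "-0.17 -0.89 0" --pt "0 0 0" --pt "0 0 0" --turn '[-0.2,-0.2,-0.2,-0.2,-0.2,-0.2,-0.2,-0.2,-0.2,0,0]'

```text
time: 13.55
ee_pos: [0.4537, -0.2655, 0.2574]
eef_rot: [0.983, 0.182, -0.0, -0.0]
ft_force: [0.7, 0.1, 0.4]
width: 0.0871
grip_force: 0.0
```

```bash
python3 st.py
python3 - <<'E'
from h import *
a=snap('wrist','w2');b=snap('top','t2')
cr=cv2.resize(b['image'][110:225,165:355],(512,310),interpolation=cv2.INTER_CUBIC)
w=a['image'][80:370]
cv2.imwrite('pics/m2.png',cv2.resize(np.vstack([a['image'][:260],cr]),None,fx=1,fy=1)[:,:,::-1])
E
```

```text
13.55 [ 0.4537 -0.2655  0.2574] yaw -69.06 F [0.7 0.1 0.4] M [0.065 0.04  0.006] tq7 0.051 q7 -0.78 0.08713065366530248 0.0
```

View pics/m2.png

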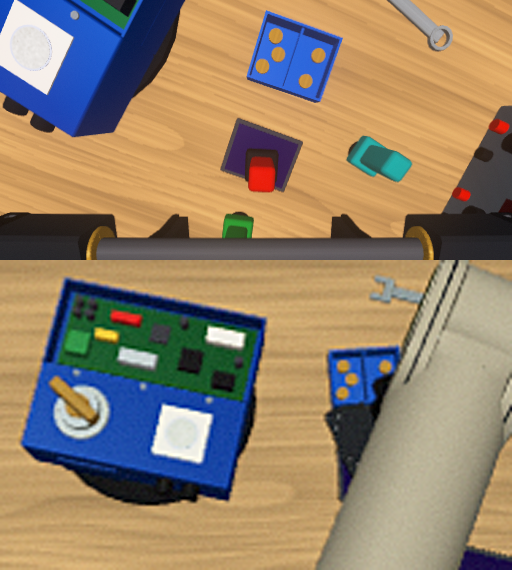

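Top part: the stamp's red top is at about (262,176), upright on the small violet pad, with corners (239,119), (302,141), (285,191), (221,171). The tray is at (295,55) and the label ring at (31,47). The bottom crop shows the wing turned to about 47° world, matching the 108° of turning.

Run:
```python
from h import *
c=load('w2');im=c['image'].astype(int)
m=(im[...,0]>130)&(im[...,1]<60)&(im[...,2]<60)
vs,us=np.where(m);k=(us>200)&(us<320)&(vs<215);us,vs=us[k],vs[k]
W=np.array([px(c,u,v) for u,v in zip(us,vs)]);t=W[W[:,2]>.129]
print(len(W),len(t),W[:,2].max(),t.mean(0))
r=cv2.minAreaRect((t[:,:2]*1000).astype(np.float32));print(r)
P=[px(c,u,v,.014) for u,v in [(239,119),(302,141),(285,191),(221,171)]];print(np.mean(P,0))
print('ring',px(c,31,47,.112))
```

```text
815 632 0.135 [ 0.45745032 -0.26512453  0.13311013]
((456.9523010253906, -264.9560546875), (26.01873207092285, 27.263242721557617), 20.772138595581055)
[ 0.4637  -0.26415  0.014  ]
ring [0.4975 0.0007 0.112 ]
```

Request:
step_arm --pt "0.12 0.02 -0.5" --pt "0 0 -0.9" --pt "0 0 -0.9" --pt "0 0 -0.9" --pt "0 0 -0.9" --pt "0 0 -0.9" --pt "0 0 -0.9" --pt "0 0 -0.8" --pt "0 0 -0.4" --pt "0 0 0" --turn '[0,0,0,0,0,0,0,0,0,0]'

```text
time: 14.65
ee_pos: [0.4562, -0.2633, 0.0785]
eef_rot: [0.983, 0.183, -0.001, -0.001]
ft_force: [-0.3, -0.5, -0.4]
width: 0.0874
grip_force: 0.0
```

Request:
step_arm --pt "0 0 0" --pt "0 0 0" --pt "0 0 0" --pt "0 0 0" --pt "0 0 0" --pt "0 0 0" --pt "0 0 0" --pt "0 0 0" --pt "0 0 0" --pt "0 0 0" --pt "0 0 0" --turn '[0,0,0,0,0,0,0,0,0,0,0]' --grip 1 --newtons 30

```text
time: 15.75
ee_pos: [0.457, -0.2643, 0.0801]
eef_rot: [0.983, 0.182, 0.0, 0.0]
ft_force: [1.2, -0.7, -0.5]
width: 0.0278
grip_force: 29.8
```

```bash
python3 st.py
```

```text
15.75 [ 0.457  -0.2643  0.0801] yaw -68.98 F [ 1.2 -0.7 -0.5] M [-0.174 -0.127 -0.041] tq7 0.005 q7 -0.81 0.027807301011338 29.836824112571776
```

Request:
step_arm --pt "0 0 0.4" --pt "0 0 0.8" --pt "0 0 0.9" --pt "0 0 0.9" --pt "0 0 0.9" --pt "0 0 0.9" --pt "0 0 0.9" --pt "0 0 0.9" --pt "0 0 0.4" --turn '[0,0,0,0,0,0,0,0,0]'

```text
time: 16.65
ee_pos: [0.4574, -0.2644, 0.2577]
eef_rot: [0.983, 0.182, 0.001, 0.001]
ft_force: [-0.5, 0.4, -1.5]
width: 0.0281
grip_force: 29.8
```

Request:
step_arm --pt "0.12 0.7 0" --pt "0.12 0.7 0" --pt "0.12 0.7 0" --pt "0.12 0.7 0" --pt "0.12 0.7 0" --pt "0.12 0.7 0" --pt "0.12 0.7 0" --pt "0.12 0.7 0" --pt "0.12 0.7 0" --pt "0.12 0.7 0" --pt "0.12 0.7 0" --pt "0.12 0.7 0" --turn '[0.55,0.55,0.55,0.55,0.55,0.55,0.55,0.55,0.55,0.55,0.55,0.55]'

```text
time: 17.85
ee_pos: [0.4931, -0.0529, 0.255]
eef_rot: [0.835, 0.55, 0.0, 0.0]
ft_force: [0.3, 0.5, -1.4]
width: 0.0282
grip_force: 29.8
```

Request:
step_arm --pt "0.12 0.7 0" --pt "0.12 0.7 0" --pt "0 0.7 0" --pt "0 0.1 -0.5" --pt "0 0 -0.7" --pt "0 0 0" --pt "0 0 0" --turn '[0.55,0.55,0.55,0,0,0,0]'

```text
time: 18.55
ee_pos: [0.4987, 0.0002, 0.2247]
eef_rot: [0.779, 0.627, -0.0, -0.0]
ft_force: [-0.3, 0.2, -0.8]
width: 0.0277
grip_force: 29.8
```

```bash
python3 st.py
python3 - <<'E'
from h import *
a=snap('wrist','w3');b=snap('scene','s3')
cr=cv2.resize(b['image'][150:310,190:390],(512,410),interpolation=cv2.INTER_CUBIC)
cv2.imwrite('pics/m3.png',np.vstack([a['image'][60:250],cr])[:,:,::-1])
E
```

```text
18.55 [4.987e-01 2.000e-04 2.247e-01] yaw -12.32 F [-0.3  0.2 -0.8] M [-0.088 -0.072 -0.006] tq7 -0.023 q7 -0.34 0.027733658090624596 29.83509671408683
```

View pics/m3.png

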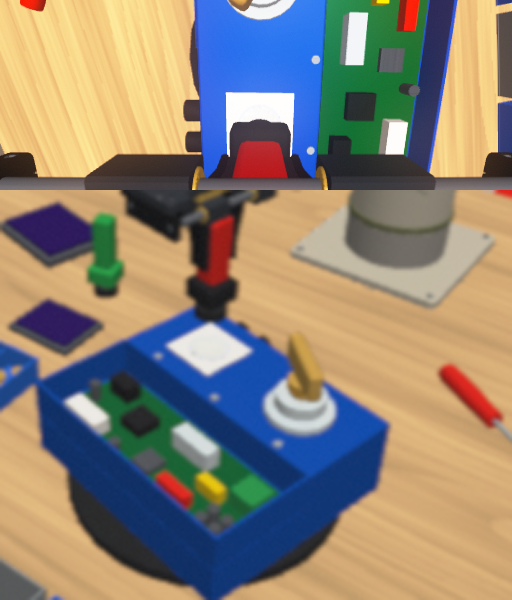

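Wrist part: the label's far edge runs (227,153) to (294,154) in full-image pixels, and the collar spans u 231 to 291, so it is centred across. The scene crop shows the stamp upright over the label.

Run:
```python
from h import *
c=load('w3')
a,b=px(c,226.5,153,.112),px(c,294,154,.112);d=(b-a)/np.linalg.norm(b-a);n=np.array([d[1],-d[0],0]);print(a,b,np.linalg.norm(b-a),np.degrees(np.arctan2(d[1],d[0])),(a+b)/2+.033*n)
```

```text
[0.4728 0.0395 0.112 ] [0.5363 0.0247 0.112 ] 0.06520191714972805 -13.119759691059866 [ 4.97059423e-01 -3.86255436e-05  1.12000000e-01]
```

Request:
step_arm --pt "0 0 -0.5" --pt "0 0 -0.6" --pt "0 0 -0.5" --pt "0 0 -0.2" --pt "0 0 -0.1" --pt "0 0 -0.06" --pt "0 0 -0.06" --pt "0 0 0" --pt "0 0 0" --turn '[0,0,0,0,0,0,0,0,0]' --newtons 40

```text
time: 19.55
ee_pos: [0.4991, 0.0007, 0.1753]
eef_rot: [0.779, 0.628, 0.0, 0.0]
ft_force: [-3.3, -1.5, 4.9]
width: 0.0281
grip_force: 39.8
```

```bash
python3 st.py
```

```text
19.55 [0.4991 0.0007 0.1753] yaw -12.26 F [-3.3 -1.5  4.9] M [-0.116  0.887  0.021] tq7 -0.009 q7 -0.35 0.02810633738201176 39.81326803565025
```

Request:
step_arm --pt "0 0 -0.06" --pt "0 0 -0.06" --pt "0 0 0" --pt "0 0 0" --pt "0 0 0" --turn '[0,0,0,0,0]'

```text
time: 20.05
ee_pos: [0.4992, 0.0007, 0.1728]
eef_rot: [0.779, 0.627, 0.0, 0.0]
ft_force: [-5.7, -1.4, 9.8]
width: 0.0279
grip_force: 39.8
```

```bash
python3 st.py
```

```text
20.05 [0.4992 0.0007 0.1728] yaw -12.27 F [-5.7 -1.4  9.8] M [-0.129  1.457 -0.016] tq7 -0.007 q7 -0.35 0.027925494017658738 39.81724948156625
```

Request:
step_arm --pt "0 0 0.1" --pt "0 0 0.2" --pt "0 0 0.4" --pt "0 0 0.8" --pt "0 0 0.9" --pt "0 0 0.9" --pt "0 0 0" --pt "0 0 0" --turn '[0,0,0,0,0,0,0,0]'

```text
time: 20.85
ee_pos: [0.4991, 0.0008, 0.2542]
eef_rot: [0.779, 0.628, 0.0, 0.0]
ft_force: [-0.6, -0.4, -1.8]
width: 0.0278
grip_force: 39.8
```

Request:
step_arm --pt "-0.1 -0.7 0" --pt "-0.1 -0.7 0" --pt "-0.1 -0.7 0" --pt "-0.1 -0.7 0" --pt "-0.1 -0.7 0" --pt "-0.1 -0.7 0" --pt "-0.1 -0.7 0" --pt "-0.1 -0.7 0" --pt "-0.1 -0.7 0" --pt "-0.1 -0.7 0" --pt "-0.1 -0.7 0" --pt "-0.1 -0.7 0" --turn '[-0.55,-0.55,-0.55,-0.55,-0.55,-0.55,-0.55,-0.55,-0.55,-0.55,-0.55,-0.55]'

```text
time: 22.05
ee_pos: [0.4684, -0.2109, 0.2541]
eef_rot: [0.961, 0.276, 0.0, 0.0]
ft_force: [0.6, -0.3, -1.2]
width: 0.0278
grip_force: 39.8
```

Request:
step_arm --pt "-0.1 -0.7 0" --pt "-0.1 -0.7 0" --pt "-0.16 -0.78 0" --pt "0 0 0" --pt "0 0 0" --pt "0 0 0" --turn '[-0.55,-0.55,-0.55,0,0,0]'

```text
time: 22.65
ee_pos: [0.4601, -0.2632, 0.2541]
eef_rot: [0.983, 0.183, 0.0, -0.0]
ft_force: [0.2, -0.5, -1.3]
width: 0.0275
grip_force: 39.8
```

```bash
python3 st.py
python3 - <<'E'
from h import *
a=snap('wrist','w4')
cv2.imwrite('pics/w4b.png',cv2.resize(a['image'][:250],(800,391))[:,:,::-1])
E
```

```text
22.65 [ 0.4601 -0.2632  0.2541] yaw -68.94 F [ 0.2 -0.5 -1.3] M [0.019 0.007 0.005] tq7 -0.016 q7 -0.79 0.027544067919648644 39.81201833579689
```

View pics/w4b.png

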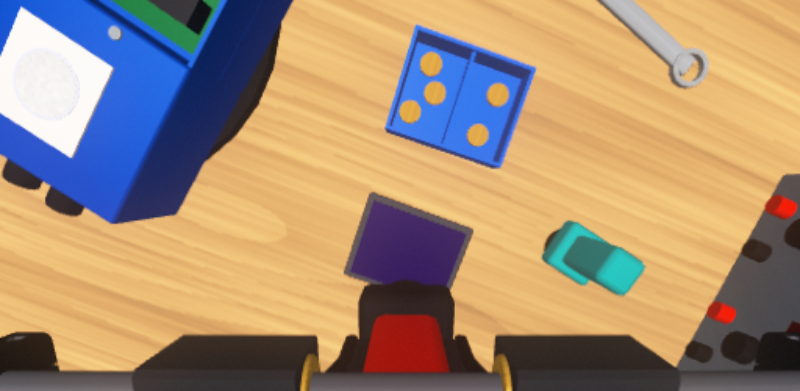

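The wrist view shows the stamp straight in the grip above the violet pad (409,240), with the tray (460,95) untouched. I lower it.

Request:
step_arm --pt "0 0 -0.5" --pt "0 0 -0.9" --pt "0 0 -0.9" --pt "0 0 -0.9" --pt "0 0 -0.9" --pt "0 0 -0.9" --pt "0 0 -0.9" --pt "0 0 -0.5" --pt "0 0 -0.3" --pt "0 0 -0.2" --pt "0 0 0" --pt "0 0 0" --turn '[0,0,0,0,0,0,0,0,0,0,0,0]'

```text
time: 23.9
ee_pos: [0.4603, -0.264, 0.0823]
eef_rot: [0.983, 0.182, 0.0, 0.0]
ft_force: [0.4, -0.1, -1.6]
width: 0.0278
grip_force: 39.8
```

```bash
python3 st.py
```

```text
23.9 [ 0.4603 -0.264   0.0823] yaw -68.99 F [ 0.4 -0.1 -1.6] M [-0.003  0.03   0.007] tq7 -0.004 q7 -0.81 0.027816983237740324 39.81197190005332
```

Not touching yet. I lower another 2.5 mm, then release.

Request:
step_arm --pt "0 0 -0.05" --pt "0 0 -0.05" --pt "0 0 0" --pt "0 0 0" --turn '[0,0,0,0]'

```text
time: 24.3
ee_pos: [0.4603, -0.264, 0.0795]
eef_rot: [0.983, 0.182, 0.0, 0.0]
ft_force: [0.6, -0.3, 0.7]
width: 0.0277
grip_force: 39.8
```

```bash
python3 st.py
```

```text
24.3 [ 0.4603 -0.264   0.0795] yaw -68.99 F [ 0.6 -0.3  0.7] M [-0.193 -0.265 -0.068] tq7 0.005 q7 -0.81 0.027663658822207515 39.81386822182685
```

Contact: the stamp is now standing on the pad. I open, rise, and move clear.

Request:
step_arm --pt "0 0 0" --pt "0 0 0" --pt "0 0 0" --pt "0 0 0" --pt "0 0 0" --pt "0 0 0" --pt "0 0 0" --pt "0 0 0" --pt "0 0 0" --pt "0 0 0" --turn '[0,0,0,0,0,0,0,0,0,0]' --grip 0

```text
time: 25.3
ee_pos: [0.4599, -0.2637, 0.0791]
eef_rot: [0.983, 0.182, 0.0, 0.0]
ft_force: [0.1, 0.2, -0.6]
width: 0.0864
grip_force: 0.0
```

Request:
step_arm --pt "0 0 0.4" --pt "0 0 0.8" --pt "0 0 1" --pt "0 0 1" --pt "0 0 1" --pt "0 0 1" --pt "0 0 1" --pt "0 0 1" --pt "0 0 0.5" --pt "0 0 0" --pt "0 0 0" --turn '[0,0,0,0,0,0,0,0,0,0,0]'

```text
time: 26.4
ee_pos: [0.4596, -0.2636, 0.2708]
eef_rot: [0.983, 0.182, -0.0, -0.0]
ft_force: [-0.5, 0.3, -0.9]
width: 0.0872
grip_force: 0.0
```

```bash
python3 st.py
python3 - <<'E'
from h import *
a=snap('wrist','w5');b=snap('scene','s5')
cv2.imwrite('pics/m5.png',np.vstack([a['image'][:250],b['image'][80:]])[:,:,::-1])
E
```

```text
26.4 [ 0.4596 -0.2636  0.2708] yaw -68.98 F [-0.5  0.3 -0.9] M [-0.032 -0.012  0.015] tq7 0.003 q7 -0.79 0.08716487757868219 0.0
```

View pics/m5.png

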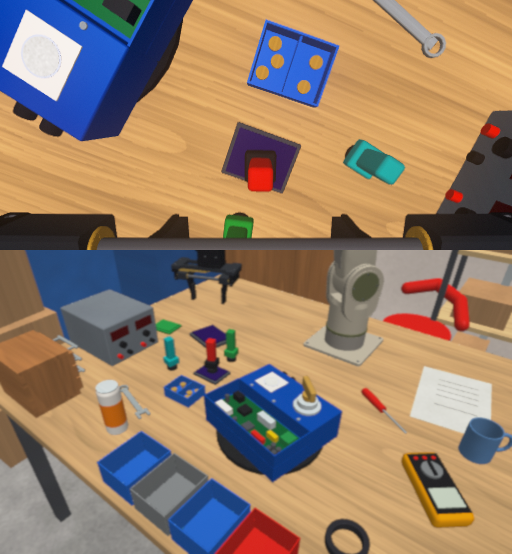

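The stamp stands upright on its pad (260,170), the tray (293,62) and meter (437,488) are in place, and the plug wing is turned.

```bash
python3 -c "
from bench import *
print(close_job())"
```

```text
the job is handed in; nothing more can be done
None
```

I handed the job in at about 26 s: the plug was turned 108° in all, an estimated 18–28° past its bite; the stamp was pressed on the label with about 10 N, lifted straight off and stood upright on its ink pad; the tray and meter were not touched.

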